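# Roll the seed tin barcode-up on the scan mat and press the scan button

### The arm

A 6-joint arm with a two-finger parallel gripper is mounted at the origin on the work surface. World frame = base frame: x ahead of the robot, y to its left, z up, the work surface at z = 0. Lengths are in m, angles in rad, forces in N, time in s.
With the tool pointing down it reaches from about 0.35 to 0.925 m from the base axis. Payload 6.4 kg.
Tool frame: the origin (TCP) lies midway between the tips of the shut fingers; the grasp point (between the pads) lies 19 mm behind it; z points along the fingers, y is the line along which they close (so a half turn about z gives the same grasp; the last joint's range is limited). The gripper opens to 94 mm and grips with 3 to 60 N. Pads are 16 mm wide; open, the fingers measure 119 mm over their backs; the gripper's body (75 mm by 177 mm) begins 78 mm behind the grasp point.
Start: joints at [-1.327, 0.245, 1.558, -0, 1.339, -0.174], TCP at [0.264, -0.594, 0.205] pointing down, gripper open.
Joint ranges: [-3.13, 3.13], [-1.02, 2.26], [0.13, 2.54], [-0.95, 4.09], [0.21, 2.88], [-2.74, 2.74]. Speed limits (rad/s): [2.57, 2.57, 3.14, 3.14, 3.14, 3.14].

### API

Orientations are given as a unit quaternion [x, y, z, w].
In Python, from bench import monitor, imaging, workorder gives the robot as it stands. The module is installed in compiled form; this text tells all that it offers.
- The arm moves only by the tool drive_tool, never from a script. Its argument "rows" is a list of rows, each an object with "angular": the turn, a rotation vector about the tool's x, y, z in rad, a list of three; "linear": the shift along the tool's x, y, z in cm, a list of three; "grip": the finger opening in cm, from 0 to 9.4. A call has exactly 10 rows; each row is the pose to reach, as a shift and turn from the pose commanded when the call began, along the tool's axes at that moment; what a row does not reach only later rows make up. A row lasts 1/12 s, in which the tool goes at most 41.7 mm and 7.16 degrees, less where a joint would pass 70% of its speed; a pose out of reach is approached as far as the arm can. A call with a gripper value outside its range is refused whole. The fingers move at their own pace and stop on an object; "newtons" is the grip in N (left out, the last holds). Time passes only in rows, so rows that repeat a pose let the fingers close, or fill a call up. It gives the time, the measured TCP pose, the force, the opening and the grip force at its end, in the units of the state.
- monitor.state(): the state, without advancing time (a new reading comes with each control period).
- imaging.capture(name): name is "scene" or "top" or "wrist"; returns a dict with "image" (420x560x3 uint8, red, green, blue), "depth" (420x560 float32, m along the optical axis (not along the pixel's ray), 0 where there is no reading), "K" (3x3 intrinsics, pixels), "R" (3x3) and "t" (3): a world point X has camera coordinates R X + t; the wrist camera has in their place "tool_from_camera" (4x4, takes a point from camera to tool coordinates, whose origin is the TCP and whose axes are the flange's). Camera axes: x right, y down, z forward; pixel columns grow to the right and rows downward; lengths in m; the calibration is good to about 2 mm. The wrist camera is an equidistant fisheye: a pixel r from the principal point sees the ray r / f radians off the axis. A picture is of the moment at which its call begins: read the wrist's pose just before it.
- workorder.job_done(): hands the job in; it is judged then, once.
The state is a dict: "t": time; "joint_positions": joint angles; "qvel": joint speeds; "effort": joint torques, N m; "tool_pos": TCP position; "tcp_rot": TCP orientation; "force": force on the tool from outside, world axes, zero at the start; "wrist_torque": the same for the moment, N m; "width": opening from 0.0 (shut) to 1.0 (fully open); "grasp_force": force on a finger pad.
Only numpy, scipy, OpenCV 4.12 (cv2) and the standard library are available. Lean on these libraries where they do the work, as an engineer would, in place of code of your own. Each camera call takes 0.05 s, during which the arm holds its last target. There are 200 camera calls.

### The job

Roll the green tin lying on the black scanning mat, without lifting it, until its barcode panel faces straight up, and leave it lying still on the mat. Then press the green scan button on the grey control box fully down and let it spring back, with the tin still barcode-up. Leave the red button and the other things on the counter alone.

Things in the scene. Friction and masses are not known exactly. Their poses are not given: they have to be found in the camera images.
- mat: Fixed black rubber scanning mat, 340 x 340 mm, 3 mm thick (its top lies at z = 0.003), white corner marks. Origin: centre of its underside; x and y along its edges, z up. A black barcode scanner on a stalk (205 mm tall) is fixed just beyond its corner at about (+0.235, -0.10) m in the mat's frame.
- tin: Loose green closed tin, 76 mm in diameter, 130 mm long, about 0.3 kg, lying on its side on the mat. Origin: the tin's centre (38 mm above the mat's top); its x is the cylinder's axis. A white barcode panel, 92 mm long, 80 degrees wide around the tin, is centred in the direction (0, 0.966, 0.259) of the tin's frame; it starts 75 degrees from straight up. A yellow panel is on the back.
- barcode (a point): The middle of the barcode panel, on the tin's surface, 38 mm from its axis. Straight up it lies 76 mm above the mat's top (z = 0.079).
- box: Fixed grey control box, 170 mm (its x) by 90 mm (its y), 40 mm tall, left or right of the mat. Origin: centre of its underside. Green button at x = -0.04 m, red button at x = +0.04 m in its frame.
- green_top (a point): Centre of the top face of the green scan button: 48 mm across, top 64 mm above the counter when up, in a black collar 64 mm across and 12 mm high.
- green (a joint): Travel of the green button: 0 up, 0.008 m fully down; springs back; fully down takes 5 N.
- red_top (a point): Centre of the top face of the red cancel button, same size and height as the green one. Not to be pressed.
- red (a joint): Travel of the red button: 0 up, 0.008 m fully down.
- calculator: Loose desk calculator, 170 x 110 x 22 mm, on the side of the mat where the control box is not. Origin: centre of its underside.
- bottle: Loose clear water bottle with green cap, standing, 68 mm across, 230 mm tall. Origin: centre of its underside.
- jar: Loose clear jar with red lid, standing, 96 mm across, 150 mm tall. Origin: centre of its underside.
- white_tin: Loose white and blue tin, standing, 76 mm across, 130 mm tall. Origin: centre of its underside.
- pink_tin: Loose pink and white tin, standing, 76 mm across, 130 mm tall. Origin: centre of its underside.
- stapler: Loose steel stapler, 130 x 34 mm, 52 mm tall. Origin: centre of its underside.
- book: Loose purple order book, 202 x 142 x 20 mm. Origin: centre of its underside.
There are look-alikes about, which are no part of the job. Leave any orange look-alike of the box alone.

How it is judged:
On the way, in this order (a step that is already met when the one before it is completed fails the run):
1. the tin lies still on the mat with its barcode facing up, let go of (height (world z) of barcode above 0.073 m and x of tin in the frame of mat between -0.165 and 0.165 m and y of tin in the frame of mat between -0.165 and 0.165 m and linear speed of tin below 0.015 m/s and height (world z) of tin between 0.036 and 0.047 m and contact force between tin and the arm below 0.2 N and contact force between tin and the fingers below 0.2 N), for 0.3 s.
2. the green button is pressed fully down while the tin's barcode faces up (value of joint green above 0.0068 m and height (world z) of barcode above 0.073 m), for 0.1 s.
At the end, for the whole second after the job is handed in: The tin lies still on its side on the mat (its centre within 165 mm of the mat's middle lines) with the barcode panel facing up to within about 32 degrees, and both buttons are up again after the green one was pressed fully down (at least 6.8 of 8 mm) (height (world z) of barcode above 0.073 m and x of tin in the frame of mat between -0.165 and 0.165 m and y of tin in the frame of mat between -0.165 and 0.165 m and linear speed of tin below 0.015 m/s and height (world z) of tin between 0.036 and 0.047 m and value of joint each of green, red below 0.002 m); the robot touches nothing.
It fails at once if the tin is lifted off the mat (more than 25 mm) (height (world z) of tin above 0.066 m).
It fails at once if the red button is pressed (value of joint red above 0.003 m).
It fails at once if another thing on the counter is shifted by more than 30 mm or knocked over (distance of any of calculator, bottle, jar, white_tin, pink_tin, stapler, book from where it was at the start of the episode above 0.03 m or angle between any of calculator, bottle, jar, white_tin, pink_tin, stapler, book's own z axis and vertical above 0.4 rad).
It also fails if it takes over 51 s, if anything falls off the work surface, if the arm or the gripper's body presses on something with over 40 N, if the wrist force passes 120 N, or if a joint passes its speed limit or range.

## Working session

There is one attempt and no reset: what is moved stays moved. The work goes in short steps, Python scripts to look and compute and a tool call to move; the robot and the scene stay as the last step left them, time stands still between calls to the robot, and variables do not carry over. Pictures are saved under pics/ and viewed, at most 10 in all, crops included, and the job is handed in when it is done.

Besides the shell and the picture viewer there is one more tool, called after ">>>" as name([rows], argument=value, ...), one row to a line, values as JSON. drive_tool: Moves the arm, as the interface text tells. Its arguments: {"type":"object","properties":{"rows":{"type":"array","items":{"type":"object","properties":{"angular":{"type":"array","items":{"type":"number"}},"linear":{"type":"array","items":{"type":"number"}},"grip":{"type":"number"}}}},"newtons":{"type":"number"}},"required":["rows"]}

```bash
mkdir -p pics
python3 - <<'E'
from bench import monitor, imaging
import cv2,numpy as np,pickle
s=monitor.state();print({k:np.round(v,3) for k,v in s.items()})
d={n:imaging.capture(n) for n in("scene","top")}
pickle.dump(d,open('d.pkl','wb'))
for n in d: cv2.imwrite(f'pics/{n}1.png',d[n]['image'][:,:,::-1]);print(n,d[n]['K'],d[n]['R'],d[n]['t'])
E
```

```text
{'t': np.float64(0.0), 'joint_positions': array([-1.327,  0.246,  1.559, -0.   ,  1.339, -0.174]), 'qvel': array([-0.001,  0.   , -0.001, -0.001,  0.001,  0.001]), 'effort': array([-0.0000e+00, -4.1583e+01, -3.1461e+01,  6.9000e-02,  3.3000e-02,
       -0.0000e+00]), 'tool_pos': array([ 0.264, -0.594,  0.204]), 'tcp_rot': array([ 0.978,  0.207, -0.   , -0.001]), 'force': array([ 0.482, -0.107,  0.424]), 'wrist_torque': array([ 0.003, -0.01 , -0.016]), 'grasp_force': np.float64(0.0), 'width': np.float64(1.0)}
scene [[455.40693085   0.         282.88087043]
 [  0.         455.40693085 207.7293887 ]
 [  0.           0.           1.        ]] [[ 0.61207691  0.79079728  0.00123397]
 [ 0.64323051 -0.49695134 -0.58248938]
 [-0.46001779  0.35732202 -0.81283738]] [-0.33586049 -0.26108403  1.53890185]
top [[385.36015051   0.         278.25170824]
 [  0.         385.36015051 213.41249874]
 [  0.           0.           1.        ]] [[-0.02931815 -0.99956023  0.00444925]
 [-0.99542995  0.02879172 -0.09105084]
 [ 0.0908827  -0.00709836 -0.99583631]] [0.04977554 0.48286062 1.35497721]
```

View pics/top1.png

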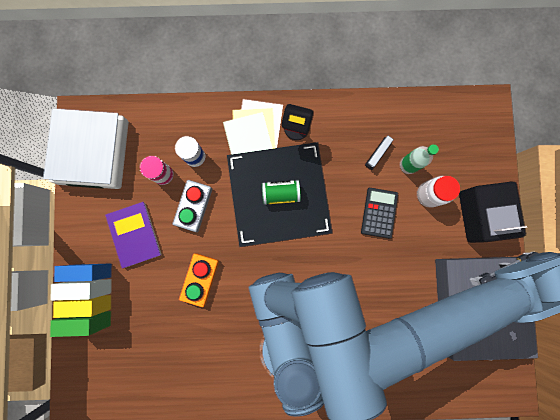

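View pics/scene1.png

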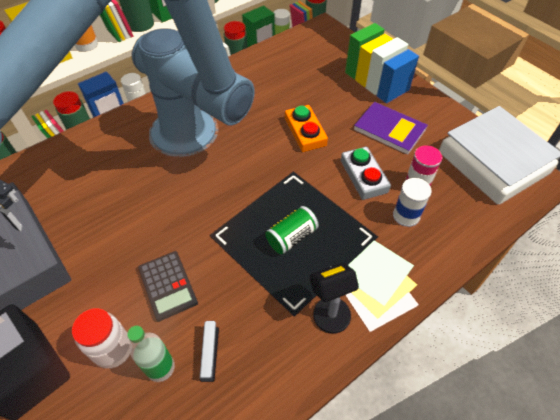

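```bash
cat > h.py <<'E'
import numpy as np,cv2
def ray(d,u,v,z):
    R,t,K=d['R'],d['t'],d['K'];c=-R.T@t;r=R.T@np.linalg.inv(K)@[u,v,1];return c+r*(z-c[2])/r[2]
def comp(m,k=0):
    n,l,s,c=cv2.connectedComponentsWithStats(m.astype(np.uint8));o=[(s[i,4],c[i],s[i,:4],l==i) for i in range(1,n)]
    return sorted(o,key=lambda a:-a[0])
E
python3 - <<'E'
from h import *
import pickle
D=pickle.load(open('d.pkl','rb'))
for n in D:
    d=D[n];hsv=cv2.cvtColor(d['image'],cv2.COLOR_RGB2HSV)
    g=(hsv[...,0]>45)&(hsv[...,0]<80)&(hsv[...,1]>120)&(hsv[...,2]>50)
    r=((hsv[...,0]<8)|(hsv[...,0]>174))&(hsv[...,1]>170)&(hsv[...,2]>120)
    for nm,m,z in(('g',g,.064),('r',r,.064)):
        for a,c,b,_ in comp(m)[:7]:
            if a>40: print(n,nm,a,c.round(1),b,ray(d,*c,z).round(4), 'z.041',ray(d,*c,.041).round(4))
a=D['top']['image'][165:225,240:325];b=D['scene']['image'][195:265,255:330]
cv2.imwrite('pics/crop.png',np.hstack([cv2.resize(x,(400,400),interpolation=2) for x in(a,b)])[:,:,::-1])
d=D['top'];g=cv2.cvtColor(d['image'],cv2.COLOR_RGB2GRAY)
m=(g<60);m[:, :222]=0;m[:,335:]=0;m[:138]=0;m[255:]=0
c=comp(m)[0];pts=np.argwhere(c[3])[:,::-1].astype(np.float32);R=cv2.minAreaRect(pts);print(R)
for p in cv2.boxPoints(R):print(p,ray(d,*p,.003).round(4))
E
```

```text
scene g 758 [360.  45.] [346  23  38  55] [0.0774 0.7314 0.064 ] z.041 [0.0551 0.7568 0.041 ]
scene g 685 [256.7  22.1] [242   6  33  41] [-0.2811  0.5112  0.064 ] z.041 [-0.3114  0.5318  0.041 ]
scene g 547 [291.4 222.8] [271 208  44  40] [0.55   0.0284 0.064 ] z.041 [0.5382 0.0383 0.041 ]
scene g 317 [161.4 366.8] [146 349  26  29] [ 0.6756 -0.4417  0.064 ] z.041 [ 0.6666 -0.4423  0.041 ]
scene g 292 [159.1   9.7] [148   0  24  21] [-0.5939  0.2489  0.064 ] z.041 [-0.6311  0.2636  0.041 ]
scene g 174 [273.7 242.7] [266 232  17  22] [ 0.5708 -0.048   0.064 ] z.041 [ 0.5595 -0.0399  0.041 ]
scene g 172 [360.5 155.2] [353 149  16  13] [0.4843 0.349  0.064 ] z.041 [0.471  0.3659 0.041 ]
scene r 1204 [ 91.4 326.7] [ 71 308  41  38] [ 0.4924 -0.5266  0.064 ] z.041 [ 0.4793 -0.5291  0.041 ]
scene r 466 [ 66.5 102. ] [53 91 27 23] [-0.2929 -0.266   0.064 ] z.041 [-0.3234 -0.2627  0.041 ]
scene r 317 [234.6  29.5] [224  21  21  19] [-0.293  0.414  0.064] z.041 [-0.3235  0.4324  0.041 ]
scene r 172 [372. 174.] [364 168  17  13] [0.5595 0.3246 0.064 ] z.041 [0.5479 0.341  0.041 ]
scene r 140 
[... 636 characters left out ...]
 [ 0.6443 -0.4346  0.041 ]
top g 86 [432.4 149.3] [427 145  12  10] [ 0.6912 -0.5134  0.064 ] z.041 [ 0.697  -0.5231  0.041 ]
top r 521 [446.6 188. ] [434 176  26  25] [ 0.5523 -0.5542  0.064 ] z.041 [ 0.5556 -0.5646  0.041 ]
top r 161 [200.2 269.1] [193 262  15  15] [0.2972 0.3081 0.064 ] z.041 [0.2962 0.3126 0.041 ]
top r 151 [193.4 193.5] [187 187  14  14] [0.5582 0.3289 0.064 ] z.041 [0.5616 0.3338 0.041 ]
((283.5799560546875, 191.05999755859375), (97.86358642578125, 103.52043914794922), 81.8698959350586)
[225.41995 149.94   ] [0.7256 0.2228 0.003 ]
[327.89993 135.29999] [ 0.7701 -0.1562  0.003 ]
[341.73996 232.18   ] [ 0.4112 -0.1915  0.003 ]
[239.25998 246.82   ] [0.3694 0.1791 0.003 ]
```

View pics/crop.png

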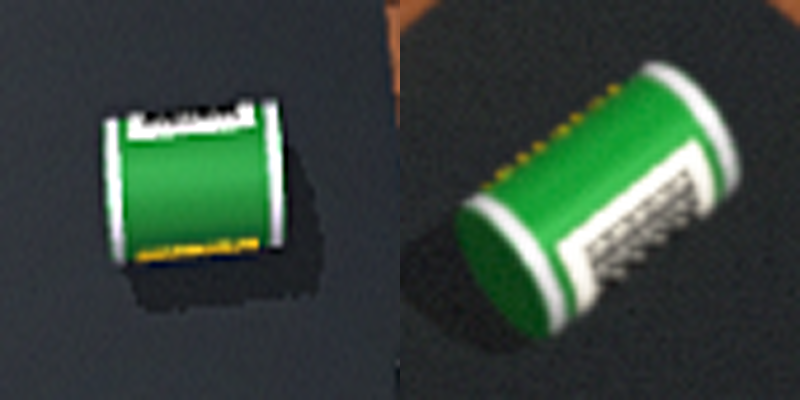

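```bash
cat >> h.py <<'E'
def cloud(d):
    v,u=np.mgrid[:420,:560];z=d['depth'];K=d['K']
    P=np.stack([(u-K[0,2])/K[0,0]*z,(v-K[1,2])/K[1,1]*z,z],-1)
    return (P-d['t'])@d['R'] , z>0
def tin(d,lim=(.38,.73,-.13,.18)):
    P,ok=cloud(d);m=ok&(P[...,2]>.015)&(P[...,2]<.1)&(P[...,0]>lim[0])&(P[...,0]<lim[1])&(P[...,1]>lim[2])&(P[...,1]<lim[3])
    c=comp(m)[0];return P[c[3]],c
E
python3 - <<'E'
from h import *
import pickle
D=pickle.load(open('d.pkl','rb'))
for n in D:
    p,c=tin(D[n]);print(n,len(p),c[2],p.min(0).round(4),p.max(0).round(4))
    top=p[p[:,2]>.068];print(len(top),top.mean(0).round(4),p[:,2].max())
    xy=p[p[:,2]>.06][:,:2];r=cv2.minAreaRect((xy*1000).astype(np.float32));print(r)
    l=cv2.fitLine(top[:,:2].astype(np.float32),2,0,.01,.01).ravel();print(l)
    P,ok=cloud(D[n])
    if n=='top': print(P[192,240:245,2],P[193,193],P[215,186],P[240,280])
E
```

```text
scene 1393 [265 206  53  48] [ 0.5158 -0.0438  0.016 ] [0.5979 0.0902 0.0852]
805 [0.5591 0.0216 0.0752] 0.08521484406611365
((557.1224975585938, 23.54041290283203), (68.52133178710938, 131.01707458496094), 3.339972734451294)
[ 0.05543032 -0.99846256  0.55905765  0.0215601 ]
top 814 [262 180  39  24] [ 0.5187 -0.0419  0.0385] [0.598  0.0899 0.0856]
563 [0.5579 0.0239 0.0755] 0.08563069575864755
((557.982666015625, 23.954769134521484), (70.95355224609375, 129.75927734375), 2.528754711151123)
[ 0.0432661  -0.9990636   0.55790395  0.02386172]
[0.00498148 0.00374597 0.00462082 0.00535941 0.00491666] [0.56044064 0.33071082 0.06154122] [0.48425799 0.35575882 0.06102306] [ 0.38966816  0.03205171 -0.00074912]
```

>>> drive_tool([
  {"linear": [3.0,-2.58,0],"angular": [0,0,-0.1206],"grip": 9.4},
  {"linear": [6.0,-5.16,0],"angular": [0,0,-0.2412],"grip": 9.4},
  {"linear": [9.0,-7.74,0],"angular": [0,0,-0.3618],"grip": 9.4},
  {"linear": [12.0,-10.32,0],"angular": [0,0,-0.4824],"grip": 9.4},
  {"linear": [15.0,-12.9,0],"angular": [0,0,-0.603],"grip": 9.4},
  {"linear": [18.0,-15.48,0],"angular": [0,0,-0.7236],"grip": 9.4},
  {"linear": [21.0,-18.06,0],"angular": [0,0,-0.8442],"grip": 9.4},
  {"linear": [24.0,-20.64,0],"angular": [0,0,-0.9648],"grip": 9.4},
  {"linear": [27.0,-23.22,0],"angular": [0,0,-1.0854],"grip": 9.4},
  {"linear": [30.0,-25.8,0],"angular": [0,0,-1.206],"grip": 9.4},
])

```text
t: 0.93
tool_pos: [0.4335, -0.2345, 0.2052]
tcp_rot: [0.686, 0.728, 0.0, -0.0]
force: [0.0, -0.6, 0.2]
width: 1.0
grasp_force: 0.0
```

```bash
cat > go.py <<'E'
import sys,numpy as np
from bench import monitor
from scipy.spatial.transform import Rotation as R
s=monitor.state();r=R.from_quat(s['tcp_rot'])
print(s['t'],s['tool_pos'].round(4),s['force'].round(2),s['joint_positions'].round(2)[[0,5]]);M=r.as_matrix();print('x,y',M[:,0].round(3),M[:,1].round(3),'yaw y',np.degrees(np.arctan2(M[1,1],M[0,1])))
if len(sys.argv)>3: print('lin cm',(r.inv().apply(np.array(sys.argv[1:4],float)-s['tool_pos'])*100).round(2))
E
python3 go.py .558 .024 .2
```

```text
0.9333 [ 0.4335 -0.2345  0.2052] [ 0.01 -0.6   0.21] [-0.73 -0.79]
x,y [-0.059  0.998  0.   ] [ 0.998  0.059 -0.   ] yaw y 3.3552389620418266
lin cm [25.08 13.95  0.52]
```

>>> drive_tool([
  {"linear": [2.8,1.6,0],"angular": [0,0,0],"grip": 9.4},
  {"linear": [5.6,3.2,0],"angular": [0,0,0],"grip": 9.4},
  {"linear": [8.4,4.8,0],"angular": [0,0,0],"grip": 9.4},
  {"linear": [11.2,6.4,0],"angular": [0,0,0],"grip": 9.4},
  {"linear": [14.0,8.0,0],"angular": [0,0,0],"grip": 9.4},
  {"linear": [16.8,9.6,0],"angular": [0,0,0],"grip": 9.4},
  {"linear": [19.6,11.2,0],"angular": [0,0,0],"grip": 9.4},
  {"linear": [22.4,12.6,0],"angular": [0,0,0],"grip": 9.4},
  {"linear": [25.0,13.9,0],"angular": [0,0,0],"grip": 9.4},
  {"linear": [25.0,13.9,0],"angular": [0,0,0],"grip": 9.4},
])

```text
t: 1.77
tool_pos: [0.5596, 0.0243, 0.205]
tcp_rot: [0.686, 0.727, 0.0, -0.001]
force: [0.5, -0.5, -1.0]
width: 1.002
grasp_force: 0.0
```

```bash
python3 go.py .558 .024 .02
python3 - <<'E'
from bench import imaging
import cv2
d=imaging.capture('wrist');cv2.imwrite('pics/w1.png',d['image'][:,:,::-1]);print(d['tool_from_camera'].round(4),d['K'])
E
```

```text
1.7667 [0.5596 0.0243 0.205 ] [ 0.5  -0.46 -1.  ] [-0.16 -0.22]
x,y [-0.058  0.998  0.001] [ 0.998  0.058 -0.   ] yaw y 3.2997817183964337
lin cm [-0.05 -0.15 18.5 ]
[[ 6.000e-04 -9.724e-01 -2.332e-01  6.660e-02]
 [ 1.000e+00  9.000e-04 -9.000e-04  5.000e-04]
 [ 1.000e-03 -2.332e-01  9.724e-01 -1.795e-01]
 [ 0.000e+00  0.000e+00  0.000e+00  1.000e+00]] [[325.1922621    0.         279.37362268]
 [  0.         325.1922621  206.86369973]
 [  0.           0.           1.        ]]
```

View pics/w1.png

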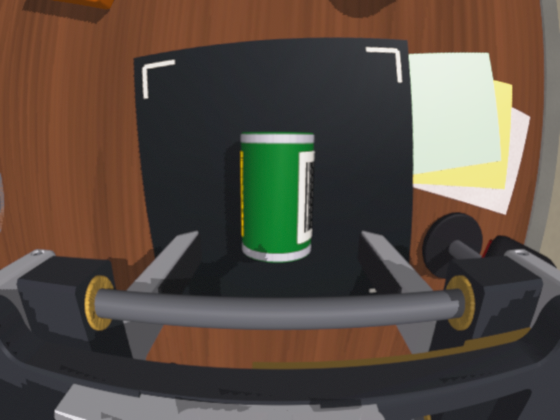

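The wrist view shows the tin at columns 242–315, centred between the fingertips (195 and 365), with its barcode on the right (+x) side.

>>> drive_tool([
  {"linear": [0,-0.1,2.5],"angular": [0,0,0],"grip": 9.4},
  {"linear": [0,-0.1,5],"angular": [0,0,0],"grip": 9.4},
  {"linear": [0,-0.1,7.5],"angular": [0,0,0],"grip": 9.4},
  {"linear": [0,-0.1,9.5],"angular": [0,0,0],"grip": 9.4},
  {"linear": [0,-0.1,11.5],"angular": [0,0,0],"grip": 9.4},
  {"linear": [0,-0.1,13.5],"angular": [0,0,0],"grip": 9.4},
  {"linear": [0,-0.1,15.5],"angular": [0,0,0],"grip": 9.4},
  {"linear": [0,-0.1,17],"angular": [0,0,0],"grip": 9.4},
  {"linear": [0,-0.1,18.2],"angular": [0,0,0],"grip": 9.4},
  {"linear": [0,-0.1,18.2],"angular": [0,0,0],"grip": 9.4},
])

```text
t: 2.65
tool_pos: [0.5554, 0.0198, 0.0207]
tcp_rot: [0.689, 0.725, -0.002, -0.002]
force: [0.4, 0.3, -0.7]
width: 0.999
grasp_force: 0.0
```

>>> drive_tool([
  {"linear": [0,-0.3,0],"angular": [0,0,0],"grip": 9.4},
  {"linear": [0,-0.6,0],"angular": [0,0,0],"grip": 9.4},
  {"linear": [0,-0.9,0],"angular": [0,0,0],"grip": 9.4},
  {"linear": [0,-1.2,0],"angular": [0,0,0],"grip": 9.4},
  {"linear": [0,-1.5,0],"angular": [0,0,0],"grip": 9.4},
  {"linear": [0,-1.8,0],"angular": [0,0,0],"grip": 9.4},
  {"linear": [0,-2.1,0],"angular": [0,0,0],"grip": 9.4},
  {"linear": [0,-2.4,0],"angular": [0,0,0],"grip": 9.4},
  {"linear": [0,-2.7,0],"angular": [0,0,0],"grip": 9.4},
  {"linear": [0,-3.0,0],"angular": [0,0,0],"grip": 9.4},
])

```text
t: 3.48
tool_pos: [0.5275, 0.0188, 0.0234]
tcp_rot: [0.688, 0.726, -0.0, -0.0]
force: [-0.4, -0.6, 0.3]
width: 0.998
grasp_force: 0.1
```

```bash
python3 go.py .558 .024 .02
python3 - <<'E'
from bench import imaging
import cv2,numpy as np
d=imaging.capture('wrist');e=imaging.capture('scene');a=cv2.resize(e['image'][170:290,220:370],(500,400))
cv2.imwrite('pics/w2.png',np.hstack([cv2.resize(d['image'][120:330,160:400],(300,400)),a])[:,:,::-1])
E
```

```text
3.4833 [0.5275 0.0188 0.0234] [-0.39 -0.63  0.27] [-0.18 -0.23]
x,y [-0.053  0.999  0.   ] [ 0.999  0.053 -0.   ] yaw y 3.0382290998201835
lin cm [0.36 3.07 0.34]
```

View pics/w2.png

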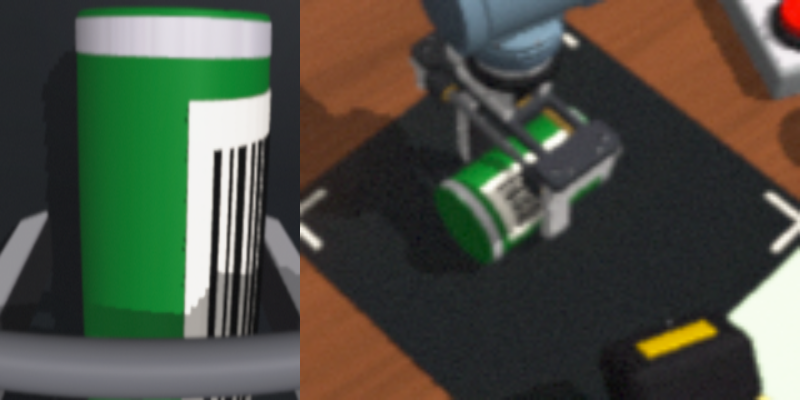

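The tin is rolling: the panel's left edge is now roughly 10° off the top, so about 20 mm of the 50 mm is done.

>>> drive_tool([
  {"linear": [0,-0.4,0],"angular": [0,0,0],"grip": 9.4},
  {"linear": [0,-0.8,0],"angular": [0,0,0],"grip": 9.4},
  {"linear": [0,-1.2,0],"angular": [0,0,0],"grip": 9.4},
  {"linear": [0,-1.6,0],"angular": [0,0,0],"grip": 9.4},
  {"linear": [0,-2.0,0],"angular": [0,0,0],"grip": 9.4},
  {"linear": [0,-2.3,0],"angular": [0,0,0],"grip": 9.4},
  {"linear": [0,-2.6,0],"angular": [0,0,0],"grip": 9.4},
  {"linear": [0,-2.8,0],"angular": [0,0,0],"grip": 9.4},
  {"linear": [0,-2.9,0],"angular": [0,0,0],"grip": 9.4},
  {"linear": [0,-2.9,0],"angular": [0,0,0],"grip": 9.4},
])

```text
t: 4.42
tool_pos: [0.4987, 0.0173, 0.0234]
tcp_rot: [0.688, 0.726, -0.0, -0.0]
force: [-0.1, -0.1, 0.4]
width: 0.998
grasp_force: 0.0
```

```bash
python3 go.py .558 .024 .02
cat > w.py <<'E'
import sys
from bench import imaging
import cv2,numpy as np
d=imaging.capture('wrist');e=imaging.capture('scene');a=cv2.resize(e['image'][170:290,220:370],(500,400))
cv2.imwrite(sys.argv[1],np.hstack([cv2.resize(d['image'][120:330,160:400],(300,400)),a])[:,:,::-1])
E
python3 w.py pics/w3.png
```

```text
4.4167 [0.4987 0.0173 0.0234] [-0.08 -0.11  0.38] [-0.19 -0.25]
x,y [-0.053  0.999  0.   ] [ 0.999  0.053 -0.   ] yaw y 3.0321471393961086
lin cm [0.36 5.96 0.34]
```

View pics/w3.png

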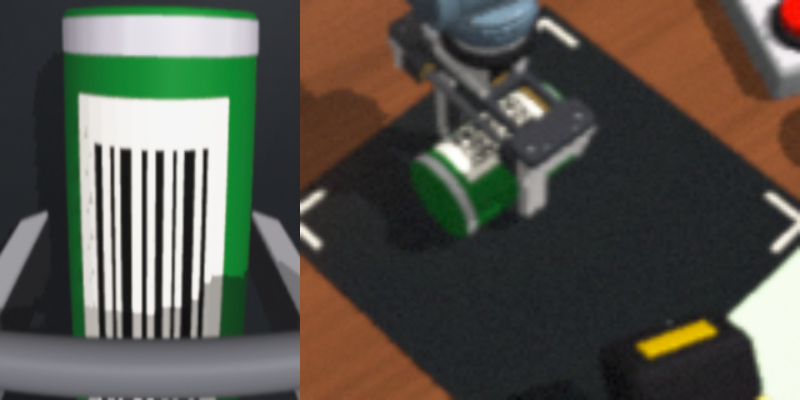

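Panel centre (col 153) nearly matches the tin centre (col 160), so it is about 5° past top. I'll hold to check that it is still.

>>> drive_tool([
  {"linear": [0,-0.1,0],"angular": [0,0,0],"grip": 9.4},
  {"linear": [0,-0.2,0],"angular": [0,0,0],"grip": 9.4},
  {"linear": [0,-0.2,0],"angular": [0,0,0],"grip": 9.4},
  {"linear": [0,-0.2,0],"angular": [0,0,0],"grip": 9.4},
  {"linear": [0,-0.2,0],"angular": [0,0,0],"grip": 9.4},
  {"linear": [0,-0.2,0],"angular": [0,0,0],"grip": 9.4},
  {"linear": [0,-0.2,0],"angular": [0,0,0],"grip": 9.4},
  {"linear": [0,-0.2,0],"angular": [0,0,0],"grip": 9.4},
  {"linear": [0,-0.2,0],"angular": [0,0,0],"grip": 9.4},
  {"linear": [0,-0.2,0],"angular": [0,0,0],"grip": 9.4},
])

```text
t: 5.35
tool_pos: [0.4969, 0.0171, 0.0235]
tcp_rot: [0.688, 0.726, 0.0, 0.0]
force: [-0.1, 0.3, 0.4]
width: 1.002
grasp_force: 0.0
```

```bash
python3 go.py .558 .024 .02; python3 w.py pics/w4.png
```

```text
5.35 [0.4969 0.0171 0.0235] [-0.09  0.33  0.35] [-0.19 -0.25]
x,y [-0.053  0.999 -0.   ] [0.999 0.053 0.   ] yaw y 3.0355430655755917
lin cm [0.36 6.13 0.35]
```

View pics/w4.png

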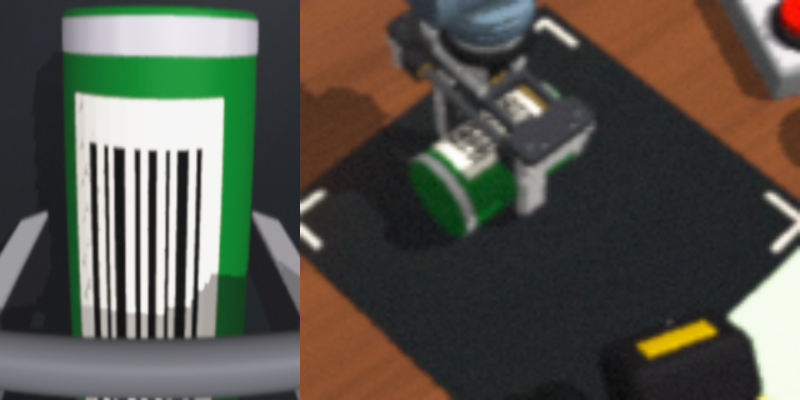

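The tin stopped with the gripper and still rests against the +x finger. I'll back off 8 mm to clear it, then lift.

>>> drive_tool([
  {"linear": [0,0.3,0],"angular": [0,0,0],"grip": 9.4},
  {"linear": [0,0.6,0],"angular": [0,0,0],"grip": 9.4},
  {"linear": [0,0.8,0],"angular": [0,0,0],"grip": 9.4},
  {"linear": [0,0.8,0],"angular": [0,0,0],"grip": 9.4},
  {"linear": [0,0.8,-1],"angular": [0,0,0],"grip": 9.4},
  {"linear": [0,0.8,-3],"angular": [0,0,0],"grip": 9.4},
  {"linear": [0,0.8,-6],"angular": [0,0,0],"grip": 9.4},
  {"linear": [0,0.8,-9],"angular": [0,0,0],"grip": 9.4},
  {"linear": [0,0.8,-12],"angular": [0,0,0],"grip": 9.4},
  {"linear": [0,0.8,-15],"angular": [0,0,0],"grip": 9.4},
])

```text
t: 6.28
tool_pos: [0.5046, 0.0177, 0.1756]
tcp_rot: [0.688, 0.726, 0.0, 0.0]
force: [0.6, -0.2, 0.4]
width: 1.001
grasp_force: 0.0
```

```bash
python3 go.py .483 .355 .18; python3 w.py pics/w5.png
```

```text
6.2833 [0.5046 0.0177 0.1756] [ 0.63 -0.2   0.4 ] [-0.19 -0.24]
x,y [-0.053  0.999 -0.   ] [0.999 0.053 0.   ] yaw y 3.0423896449783863
lin cm [33.8  -0.36 -0.44]
```

View pics/w5.png

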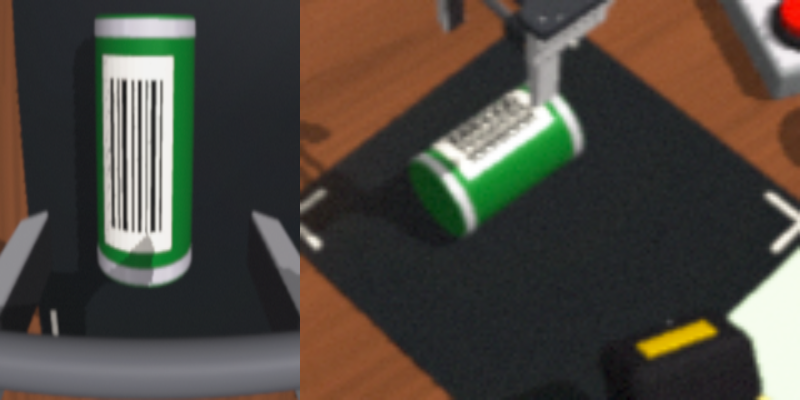

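Barcode is about 9° past top (panel middle col 137, tin middle col 145), well within tolerance. Now to the green button with the fingers shut.

>>> drive_tool([
  {"linear": [3.8,-0.05,0],"angular": [0,0,0],"grip": 0},
  {"linear": [7.6,-0.1,0],"angular": [0,0,0],"grip": 0},
  {"linear": [11.4,-0.15,0],"angular": [0,0,0],"grip": 0},
  {"linear": [15.2,-0.2,0],"angular": [0,0,0],"grip": 0},
  {"linear": [19.0,-0.2,0],"angular": [0,0,0],"grip": 0},
  {"linear": [22.8,-0.3,0],"angular": [0,0,0],"grip": 0},
  {"linear": [26.6,-0.3,0],"angular": [0,0,0],"grip": 0},
  {"linear": [30.4,-0.35,0],"angular": [0,0,0],"grip": 0},
  {"linear": [33.8,-0.35,0],"angular": [0,0,0],"grip": 0},
  {"linear": [33.8,-0.35,0],"angular": [0,0,0],"grip": 0},
])

```text
t: 7.22
tool_pos: [0.4819, 0.3594, 0.1729]
tcp_rot: [0.686, 0.727, 0.0, -0.001]
force: [-0.5, 1.1, -0.2]
width: 0.328
grasp_force: 0.0
```

```bash
python3 go.py .483 .355 .064
python3 - <<'E'
from bench import imaging
from h import *
for n in('top','scene'):
    d=imaging.capture(n);p,c=tin(d);t=p[p[:,2]>.068];q=(p[:,2]>.06)
    im=d['image'][c[3]][q];g=(im.min(1)>110);pq=p[q];print(n,t.mean(0).round(4),'white',pq[g].mean(0).round(4),'all',pq.mean(0).round(4))
E
```

```text
7.2167 [0.4819 0.3594 0.1729] [-0.5   1.08 -0.18] [0.45 0.39]
x,y [-0.058  0.998  0.001] [ 0.998  0.058 -0.001] yaw y 3.335692313227972
lin cm [-0.46  0.09 10.89]
top [0.5012 0.0216 0.0759] white [0.4993 0.0222 0.0751] all [0.5011 0.0213 0.0738]
scene [0.503  0.0181 0.076 ] white [0.5028 0.0204 0.0762] all [0.506  0.0178 0.0737]
```

>>> drive_tool([
  {"linear": [-0.2,0.1,1],"angular": [0,0,0],"grip": 0},
  {"linear": [-0.4,0.1,3],"angular": [0,0,0],"grip": 0},
  {"linear": [-0.4,0.1,5],"angular": [0,0,0],"grip": 0},
  {"linear": [-0.4,0.1,6.5],"angular": [0,0,0],"grip": 0},
  {"linear": [-0.4,0.1,8],"angular": [0,0,0],"grip": 0},
  {"linear": [-0.4,0.1,9],"angular": [0,0,0],"grip": 0},
  {"linear": [-0.4,0.1,9.6],"angular": [0,0,0],"grip": 0},
  {"linear": [-0.4,0.1,10],"angular": [0,0,0],"grip": 0},
  {"linear": [-0.4,0.1,10],"angular": [0,0,0],"grip": 0},
  {"linear": [-0.4,0.1,10],"angular": [0,0,0],"grip": 0},
])

```text
t: 8.15
tool_pos: [0.4852, 0.3509, 0.074]
tcp_rot: [0.688, 0.725, 0.0, 0.0]
force: [-0.9, -0.0, 0.1]
width: 0.006
grasp_force: 0.0
```

```bash
python3 go.py .483 .355 .055
```

```text
8.15 [0.4852 0.3509 0.074 ] [-0.93 -0.04  0.11] [0.44 0.38]
x,y [-0.053  0.999  0.   ] [0.999 0.053 0.001] yaw y 3.0165955127926063
lin cm [ 0.42 -0.2   1.9 ]
```

>>> drive_tool([
  {"linear": [0.4,-0.2,0.3],"angular": [0,0,0],"grip": 0},
  {"linear": [0.4,-0.2,0.6],"angular": [0,0,0],"grip": 0},
  {"linear": [0.4,-0.2,0.9],"angular": [0,0,0],"grip": 0},
  {"linear": [0.4,-0.2,1.2],"angular": [0,0,0],"grip": 0},
  {"linear": [0.4,-0.2,1.4],"angular": [0,0,0],"grip": 0},
  {"linear": [0.4,-0.2,1.6],"angular": [0,0,0],"grip": 0},
  {"linear": [0.4,-0.2,1.75],"angular": [0,0,0],"grip": 0},
  {"linear": [0.4,-0.2,1.85],"angular": [0,0,0],"grip": 0},
  {"linear": [0.4,-0.2,1.85],"angular": [0,0,0],"grip": 0},
  {"linear": [0.4,-0.2,1.85],"angular": [0,0,0],"grip": 0},
])

```text
t: 8.98
tool_pos: [0.4827, 0.3553, 0.0562]
tcp_rot: [0.688, 0.726, 0.0, -0.0]
force: [-3.3, -0.1, 8.1]
width: 0.005
grasp_force: 4.5
```

8.1 N at z = 0.056 means it is fully down. I'll press a bit more to be sure, then release and rise.

>>> drive_tool([
  {"linear": [0,0,0.1],"angular": [0,0,0],"grip": 0},
  {"linear": [0,0,0.15],"angular": [0,0,0],"grip": 0},
  {"linear": [0,0,0.15],"angular": [0,0,0],"grip": 0},
  {"linear": [0,0,0.15],"angular": [0,0,0],"grip": 0},
  {"linear": [0,0,-1],"angular": [0,0,0],"grip": 0},
  {"linear": [0,0,-3],"angular": [0,0,0],"grip": 0},
  {"linear": [0,0,-6],"angular": [0,0,0],"grip": 0},
  {"linear": [0,0,-9],"angular": [0,0,0],"grip": 0},
  {"linear": [0,0,-12],"angular": [0,0,0],"grip": 0},
  {"linear": [0,0,-12],"angular": [0,0,0],"grip": 0},
])

```text
t: 9.82
tool_pos: [0.4859, 0.3563, 0.1819]
tcp_rot: [0.688, 0.726, 0.005, 0.002]
force: [0.8, -0.2, 0.6]
width: 0.004
grasp_force: 0.0
```

```bash
python3 go.py
python3 - <<'E'
from bench import imaging
from h import *
d=imaging.capture('top');p,c=tin(d);t=p[p[:,2]>.068];print(t.mean(0).round(4))
cv2.imwrite('pics/end.png',np.hstack([cv2.resize(d['image'][140:260,150:330],(450,300)),cv2.resize(imaging.capture('scene')['image'],(350,300))])[:,:,::-1])
E
```

```text
9.8167 [0.4859 0.3563 0.1819] [ 0.78 -0.17  0.59] [0.44 0.39]
x,y [-0.053  0.999  0.004] [0.999 0.053 0.011] yaw y 3.0381022603833454
[0.5013 0.0211 0.076 ]
```

View pics/end.png

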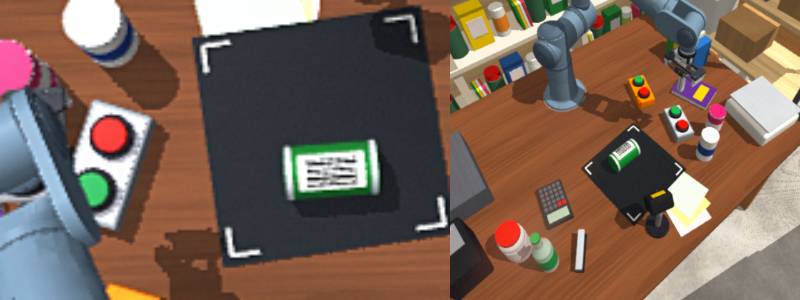

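The tin is lying barcode-up at (335, 170) in the picture and hasn't moved. The gripper is clear of the box, and the rest of the counter looks undisturbed.

```bash
python3 -c "
from bench import workorder
print(workorder.job_done())"
```

```text
the job is handed in; nothing more can be done
None
```

I rolled the tin barcode-up (about 9° past straight up), pressed the green button down and released it, and handed the job in after about 10 s of robot time; the hand-in returned no verdict.

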